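# Start the screw cap on the mould plate

## Task

Of the two bar-handled screw caps on the mould plate one stands proud: it sits on top of its thread, not started. Without lifting it out, turn it backward (anticlockwise from above) to the bar-shaped mark until it drops a step, then forward (clockwise) to the round stud so that it goes down home, and let go.

Things in the scene. Friction and masses are not known exactly. Their poses are not given: they have to be found in the camera images.
- cap_grip (a point): The proud, loose cap (0.22 kg): aluminium head 68 mm across, 8 mm thick; on it a black finger bar 14 wide, 62 long, 28 mm high with a nose at one end. Point: on the cap's axis in the bar, 8 mm below its top, 20 above the head; x along the bar to the nose, z up. It is 109 mm above the table on top of the thread, 101 after the drop, 97-98 home. Held firmly, it must be lowered by hand to drop.
- cap_nose (a point): Tip of the cap's nose (6 wide, 12 mm high), 46 mm from the axis, 12 mm below the grip point; axes as cap_grip. It starts 23 to 36 degrees clockwise of the bar-shaped mark. Until the cap has dropped, a stop also ends clockwise turning near the stud, with the cap still high. The twin cap, 140-170 mm away on the same steel plate (180 x 320 x 40 mm), is already home and fixed.
- drop_mark (a point): Inner end of the bar-shaped dark mark (14 x 6 x 3 mm) on the fixed flange (128 mm across), 46 mm from the axis of the collar (72 mm across) that holds the cap, 47 mm above the table; x points outward, z up. With the nose pointing here within 8 degrees the cap falls free by 8 mm; a stop ends the anticlockwise turn 11 degrees past.
- home_mark (a point): Inner side of the round dark stud (12 mm across, 3 mm high) on the flange, 46 mm from the collar's axis, 54 degrees clockwise of the bar mark, 47 mm above the table; axes as drop_mark. The nose points here when the cap is home. From the drop to here the thread lets the cap sink 3 mm more, till its head is within 1 mm of the collar. A stop lies 9 degrees past.
Not all that is in view belongs to the job. Of the things shaped like the part that bears cap_grip, the aluminium one is meant.

How it is judged:
On the way:
1. the cap, turned back to the bar-shaped mark, has dropped its step (height (world z) of cap_grip below 0.103 m and horizontal distance between cap_nose and drop_mark below 0.014 m), for 0.1 s.
At the end, for the whole second after the job is handed in: The cap is home in its collar: its grip point is less than 99.5 mm above the table, the cap level within 4.5 degrees, and its nose within 11 mm (about 13 degrees) of the round stud (height (world z) of cap_grip below 0.0995 m and horizontal distance between cap_nose and home_mark below 0.011 m and angle between cap_grip's own z axis and vertical below 0.08 rad); the robot touches nothing.
It fails at once if the cap is lifted out of its collar (height (world z) of cap_grip above 0.119 m).
It also fails if it takes over 34 s, if anything falls off the work surface, if the arm or the gripper's body presses on something with over 40 N, if the wrist force passes 120 N, or if a joint passes its speed limit or range.

## Robot

A 6-joint arm with a two-finger parallel gripper is mounted at the origin on the work surface. World frame = base frame: x ahead of the robot, y to its left, z up, the work surface at z = 0. Lengths are in m, angles in rad, forces in N, time in s.
With the tool pointing down it reaches from about 0.325 to 0.9 m from the base axis. Payload 6.1 kg.
Tool frame: the origin (TCP) lies midway between the tips of the shut fingers; the grasp point (between the pads) lies 19 mm behind it; x points along the fingers, y is the direction in which the jaws open and shut, and the axes are right-handed (so a half turn about x gives the same grasp; the last joint's range is limited). The gripper opens to 85 mm and grips with 20 to 120 N. Pads are 22 mm wide; open, the fingers measure 114 mm over their backs; the gripper's body (76 mm by 85 mm) begins 54 mm behind the grasp point. The pads swing forward as they close: fully open they stand 13 mm farther back than shut.
Start: joints at [-1.361, 0.22, 1.526, -0, 1.395, -0.126], TCP at [0.206, -0.59, 0.231] pointing down, gripper open.
Joint ranges: [-2.98, 2.98], [-0.91, 2.08], [0.09, 2.57], [-1.24, 4.39], [0.2, 2.65], [-2.68, 2.68]. Speed limits (rad/s): [2.57, 2.57, 3.01, 3.14, 3.14, 3.14].

## Interface

Orientations are given as [roll, pitch, yaw] about the fixed x, y, z axes, in that order (R = Rz(yaw) Ry(pitch) Rx(roll)).
In Python, from plant import movep, move_l, set_joints, gripper_to, hold, inverse_kinematics, observe, get_image, get_calibration, Unreachable, job_done gives the robot as it stands. Calls block until the motion is done:
- movep(position, orientation): joint-space move of the TCP to a pose.
- move_l(position, feed=0.15, rotation=None, max_force=None): straight line of the TCP; rotation=None keeps the orientation; feed is the mean speed in m/s. With max_force (N) it stops when the force on the tool has changed by that much, and returns True; else False.
- set_joints(angles): joint-space move.
- gripper_to(opening, f_grip=None): finger opening in m; f_grip is the grip in N (None keeps the last); returns when the fingers have stopped.
- hold(seconds).
- inverse_kinematics(position, orientation): joint angles nearest the present ones, or None.
- observe(): the state.
- get_image(name): name is "side" or "top" or "wrist"; returns (picture, depth): 400x640x3 uint8, red, green, blue; 400x640 float32, m along the optical axis (not along the pixel's ray), 0 where there is no reading.
- get_calibration(name): a dict with "intrinsics" (3x3 intrinsics, pixels), "dist_coeffs" ([k1, k2, p1, p2, k3] as OpenCV has them; the pictures are not rectified), "world_from_camera" (4x4, takes a point from camera to world coordinates). Camera axes: x right, y down, z forward; pixel columns grow to the right and rows downward; lengths in m; the calibration is good to about 2 mm. A picture is of the moment at which its call begins: read the wrist's pose just before it. get_calibration takes no time and is no camera call; for the wrist camera it gives the pose at the moment of the call.
A pose or a line that the arm cannot do raises Unreachable and nothing moves.
- job_done(): hands the job in, once; it reports no verdict.
The state is a dict: "time_s": time; "q": joint angles; "joint_velocities": joint speeds; "joint_torque": joint torques, N m; "eef_pos": TCP position; "tcp_rot": TCP orientation; "ft_force": force on the tool from outside, world axes, zero at the start; "torque": the same for the moment, N m; "opening": finger opening in m.
Only numpy, scipy, OpenCV 4.12 (cv2) and the standard library are available. Lean on these libraries where they do the work, as an engineer would, in place of code of your own. Each camera call takes 0.05 s, during which the arm holds its last target. There are 200 camera calls.

## Working session

There is one attempt and no reset: what is moved stays moved. The work goes in short steps, each a Python script; the robot and the scene stay as the last script left them, time stands still between calls to the robot, and variables do not carry over. Pictures are saved under pics/ and viewed, about 8 in all and at most 12, crops included, and the job is handed in when it is done.

```bash
mkdir -p pics; ls; cat > h.py <<'E'
import numpy as np, cv2
from plant import *
def snap(n):
    c=get_calibration(n); im,d=get_image(n)
    np.savez(f'pics/{n}.npz',im=im,d=d,K=c["intrinsics"],D=c["dist_coeffs"],T=c["world_from_camera"])
    return im,d
def load(n):
    return np.load(f'pics/{n}.npz')
def ray(s,u,v):
    p=cv2.undistortPoints(np.array([[[u,v]]],float),np.array(s['K'],float),np.array(s['D'],float))[0,0]
    return np.array([p[0],p[1],1.])
def px(s,u,v):
    z=s['d'][int(v),int(u)]; return (s['T']@np.r_[ray(s,u,v)*z,1])[:3]
def atz(s,u,v,z):
    r=s['T'][:3,:3]@ray(s,u,v); o=s['T'][:3,3]; return o+r*(z-o[2])/r[2]
E
python3 - <<'E'
from h import *
print(observe())
for n in("top","side"):
    im,d=snap(n); cv2.imwrite(f'pics/{n}1.png',im[:,:,::-1]); 
    print(load(n)['T'])
E
```

```text
pics
{'time_s': 0.0, 'q': array([-1.36109767e+00,  2.21201780e-01,  1.52763171e+00, -2.14498436e-05,
        1.39472560e+00, -1.26060943e-01]), 'joint_velocities': array([ 8.32582861e-05,  8.11371588e-04, -1.75971372e-03,  3.13680062e-03,
        7.38571711e-04,  1.94814700e-03]), 'joint_torque': array([-8.89022358e-04, -4.96901786e+01, -3.89394557e+01, -2.57908896e-04,
        1.10597091e-02, -1.44224720e-05]), 'eef_pos': array([ 0.20581128, -0.58948271,  0.23020344]), 'tcp_rot': array([-1.68612212,  1.56882978,  1.79123391]), 'ft_force': array([-0.20099838,  0.07980251, -0.62645658]), 'torque': array([ 0.01800472, -0.00094286,  0.01012394]), 'opening': 0.0854022488170318}
[[-0.01796657 -0.98147822  0.19072942  0.3982955 ]
 [-0.99973981  0.01495351 -0.01722519 -0.01241321]
 [ 0.01405407 -0.19098927 -0.98149151  0.75120919]
 [ 0.          0.          0.          1.        ]]
[[ 0.83783711 -0.38487132  0.38717315  0.24004562]
 [-0.54571001 -0.61012721  0.57440872 -0.4223753 ]
 [ 0.01515143 -0.6925452  -0.72121535  0.58237731]
 [ 0.          0.          0.          1.        ]]
```

View pics/top1.png

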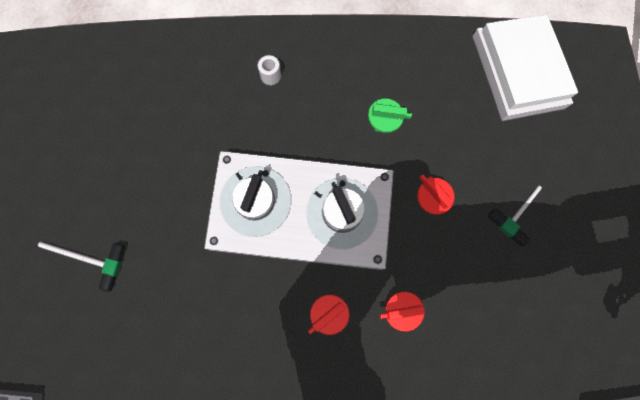

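View pics/side1.png

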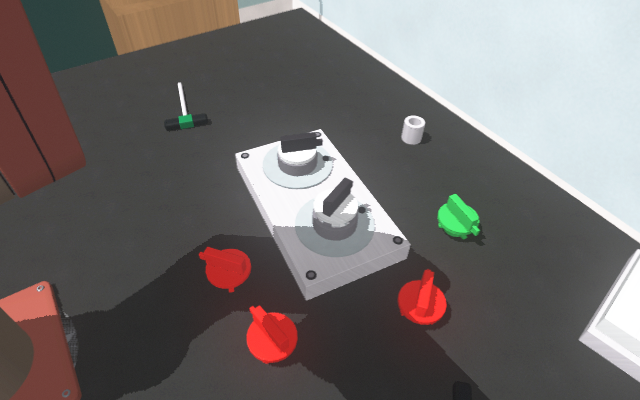

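The top view shows two aluminium caps with black bars, the left at (253,195) and the right at (343,207). The red discs at (436,195), (330,315) and (405,312) and the green one at (387,115) are decoys. In the side view the near cap, which is the right one in the top view, looks proud at (337,210). I'll check the heights in a crop.

```bash
python3 - <<'E'
from h import *
s=load('top'); t=load('side')
a=cv2.resize(s['im'][150:260,220:390],None,fx=4.5,fy=4.5,interpolation=cv2.INTER_CUBIC)
cv2.imwrite('pics/c1.png',a[:,:,::-1])
b=cv2.resize(t['im'][125:275,255:415],None,fx=4,fy=4,interpolation=cv2.INTER_CUBIC)[:600]
cv2.imwrite('pics/c2.png',b[:,:,::-1])
def P(z,T_): 
    v,u=np.mgrid[0:400,0:640]; 
    p=cv2.undistortPoints(np.stack([u,v],-1).reshape(-1,1,2).astype(float),np.array(z['K'],float),np.array(z['D'],float)).reshape(400,640,2)
    c=np.dstack([p,np.ones((400,640))])*z['d'][...,None]
    return c@z['T'][:3,:3].T+z['T'][:3,3]
for n,z in(('top',s),('side',t)):
    p=P(z,0); g=z['im'].astype(int); ok=z['d']>0
    reg=ok&(p[...,0]>.3)&(p[...,0]<.75)&(p[...,2]>.06)&(p[...,2]<.13)
    np.save(f'pics/{n}_p.npy',p)
    n_,lab,st,ce=cv2.connectedComponentsWithStats(reg.astype(np.uint8))
    for i in range(1,n_):
        if st[i,4]>80:
            q=p[lab==i]; print(n,ce[i],st[i,4],q.mean(0).round(4),np.percentile(q[:,2],[5,25,50,75,95]).round(4))
            top=q[q[:,2]>q[:,2].max()-.012]; m=top.mean(0); w,V=np.linalg.eigh(np.cov(top[:,:2].T)); print('  bar',m.round(4),'ang',np.degrees(np.arctan2(V[1,1],V[0,1])),'ext',np.ptp((top[:,:2]-m[:2])@V,axis=0))
E
```

```text
top [528.50438596  94.77192982] 228 [ 0.7372 -0.427   0.0609] [0.0601 0.0604 0.0608 0.0613 0.0622]
  bar [ 0.7372 -0.427   0.0609] ang 95.71635518363884 ext [0.02832154 0.07956052]
top [253.18846695 197.10056259] 1422 [0.5386 0.09   0.0848] [0.0687 0.0774 0.0787 0.0974 0.1069]
  bar [0.5429 0.0916 0.1054] ang 159.54372023953587 ext [0.01504793 0.06184038]
top [342.81117928 209.08043626] 1467 [ 0.5141 -0.0594  0.0946] [0.0687 0.0885 0.0898 0.1046 0.118 ]
  bar [ 0.5187 -0.06    0.1169] ang -156.96318853354168 ext [0.01457092 0.06248927]
side [298.54026583 150.10242377] 1279 [0.5375 0.0799 0.0837] [0.0645 0.0757 0.0783 0.0953 0.1052]
  bar [0.5424 0.0881 0.1024] ang 159.52940563008946 ext [0.01671428 0.06182901]
side [336.17067834 208.50656455] 1828 [ 0.5117 -0.0715  0.0896] [0.0636 0.0831 0.0884 0.1007 0.1166]
  bar [ 0.5174 -0.0642  0.1148] ang -157.68916943450108 ext [0.01464181 0.06318779]
```

View pics/c1.png

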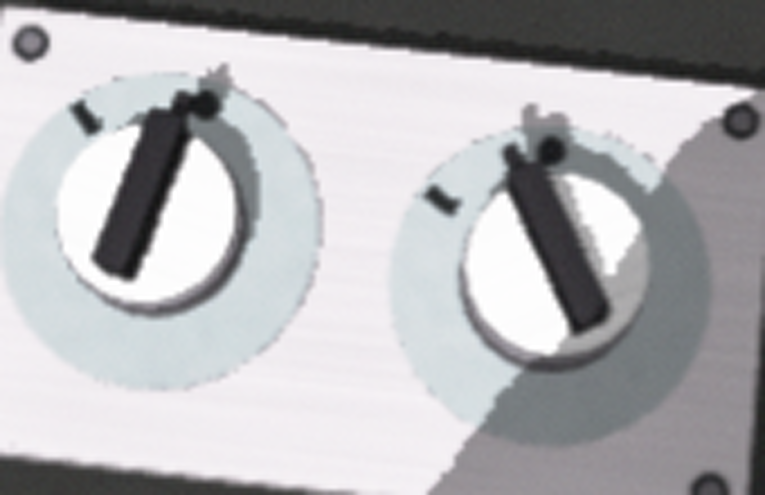

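View pics/c2.png

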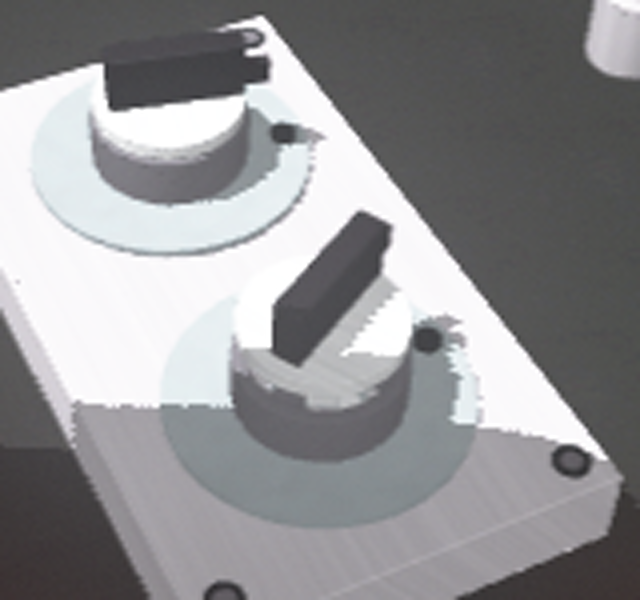

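```bash
python3 - <<'E'
from h import *
s=load('top'); t=load('side')
f=lambda x,y:(220+(x+.5)/4.5-.5,150+(y+.5)/4.5-.5)
c=np.array([.5185,-.061])
p=np.load('pics/top_p.npy')
q=p[(abs(p[...,2]-.047)<.0015)&(np.hypot(p[...,0]-c[0],p[...,1]-c[1])<.075)]
# flange outline from picture: left, right, bottom edges
E=np.array([atz(s,*f(*e),.044)[:2] for e in [(390,285),(711,285),(551,445),(437,398),(664,398),(440,170)]])
from scipy.optimize import least_squares
r=least_squares(lambda v:np.hypot(*(E-v[:2]).T)-v[2],[*c,.064]); print('flange',r.x,r.fun)
for n,e,z in(('bar in',(457,212),.047),('bar out',(430,188),.047),('stud c',(551,151),.047),('nose',(512,147),.103)):
    w=atz(s,*f(*e),z)
    for cc in (c,r.x[:2]):
        d=w[:2]-cc; print(n,w.round(4),'r',np.hypot(*d).round(4),'ang',np.degrees(np.arctan2(d[1],d[0])).round(1))
g=lambda x,y:(255+(x+.5)/4-.5,125+(y+.5)/4-.5)
w=atz(t,*g(429,339),.047); d=w[:2]-c; print('side stud',w,np.hypot(*d),np.degrees(np.arctan2(d[1],d[0])))
print(observe()['tcp_rot'])
E
```

```text
flange [ 0.5166264  -0.06128643  0.0632914 ] [-1.14301983e-04  2.12764306e-04  8.86931591e-05  1.71560175e-04
 -3.26713985e-04 -3.20016711e-05]
bar in [ 0.5454 -0.0249  0.047 ] r 0.045 ang 53.3
bar in [ 0.5454 -0.0249  0.047 ] r 0.0464 ang 51.6
bar out [ 0.5553 -0.0144  0.047 ] r 0.0594 ang 51.7
bar out [ 0.5553 -0.0144  0.047 ] r 0.0608 ang 50.5
stud c [ 0.5697 -0.0628  0.047 ] r 0.0512 ang -2.0
stud c [ 0.5697 -0.0628  0.047 ] r 0.0531 ang -1.6
nose [ 0.5577 -0.0445  0.103 ] r 0.0426 ang 22.8
nose [ 0.5577 -0.0445  0.103 ] r 0.0444 ang 22.2
side stud [ 0.56974672 -0.06525702  0.047     ] 0.05142322468989572 -4.748610037339307
[-1.706283    1.56898458  1.77105235]
```

The right cap is the proud one: its bar top is at 117 mm, against 105.5 mm for its twin. The nose is at about 22.5°, the bar mark at about 52° and the stud at about -2°, so they are 54° apart as described. Next I hover over it and check with the wrist camera.

```bash
cat >> h.py <<'E'
from scipy.spatial.transform import Rotation as R
SG=1
def rpy(deg,sg=None):
    sg=SG if sg is None else sg
    a=np.radians(deg); y=sg*np.array([-np.sin(a),np.cos(a),0]); x=np.array([0,0,-1.])
    return R.from_matrix(np.stack([x,y,np.cross(x,y)],1)).as_euler('xyz')
def ang(o):  # bar angle from tool
    y=R.from_euler('xyz',o['tcp_rot']).as_matrix()[:,1]*SG
    return np.degrees(np.arctan2(-y[0],y[1]))
def st(m=''):
    o=observe(); print(m,'t%.2f'%o['time_s'],o['eef_pos'].round(4),'ang%.1f'%ang(o),'F',o['ft_force'].round(1),'M',o['torque'].round(2),'op%.4f'%o['opening']); return o
E
python3 - <<'E'
from h import *
for sg in(1,-1):
    for a in(22,60,-8):
        for z in (.25,.09): print(sg,a,z,inverse_kinematics([.518,-.061,z],rpy(a,sg)))
E
```

```text
1 22 0.25 [-0.26849318 -0.04100422  1.77079521  0.          1.41180166 -2.22326195]
1 22 0.09 [-0.26849318  0.12556746  1.91694184  0.          1.09908336 -2.22326195]
1 60 0.25 None
1 60 0.09 None
1 -8 0.25 [-0.26849318 -0.04100422  1.77079521  0.          1.41180166 -1.69966317]
1 -8 0.09 [-0.26849318  0.12556746  1.91694184  0.          1.09908336 -1.69966317]
-1 22 0.25 [-0.26849318 -0.04100422  1.77079521  0.          1.41180166  0.91833071]
-1 22 0.09 [-2.68493184e-01  1.25567456e-01  1.91694184e+00 -4.44089210e-16
  1.09908336e+00  9.18330708e-01]
-1 60 0.25 [-0.26849318 -0.04100422  1.77079521  0.          1.41180166  0.25510559]
-1 60 0.09 [-0.26849318  0.12556746  1.91694184  0.          1.09908336  0.25510559]
-1 -8 0.25 [-0.26849318 -0.04100422  1.77079521  0.          1.41180166  1.44192948]
-1 -8 0.09 [-0.26849318  0.12556746  1.91694184  0.          1.09908336  1.44192948]<sys>:0: UserWarning: Gimbal lock detected. Setting third angle to zero since it is not possible to uniquely determine all angles.
```

```bash
sed -i 's/^SG=1/SG=-1/' h.py; cat >> h.py <<'E'
import warnings; warnings.filterwarnings('ignore')
E
python3 - <<'E'
from h import *
movep([.518,-.061,.25],rpy(22.5)); st('hover')
im,d=snap('wrist'); cv2.imwrite('pics/w1.png',im[:,:,::-1])
z=load('wrist')
v,u=np.mgrid[0:400,0:640]
p=cv2.undistortPoints(np.stack([u,v],-1).reshape(-1,1,2).astype(float),np.array(z['K'],float),np.array(z['D'],float)).reshape(400,640,2)
P=(np.dstack([p,np.ones((400,640))])*d[...,None])@z['T'][:3,:3].T+z['T'][:3,3]
m=(d>0)&(np.hypot(P[...,0]-.518,P[...,1]+.061)<.06)&(P[...,2]>.11)&(P[...,2]<.125)
q=P[m]; print(m.sum())
if m.sum()>50:
    (c,wh,an)=cv2.minAreaRect((q[:,:2]*1000).astype(np.float32)); print('rect',c,wh,an)
    w,V=np.linalg.eigh(np.cov(q[:,:2].T)); print(q.mean(0),np.degrees(np.arctan2(V[1,1],V[0,1])))
E
```

```text
hover t2.30 [ 0.518  -0.0618  0.25  ] ang22.4 F [-0.1 -0.4  0.4] M [0.03 0.03 0.05] op0.0852
1067
rect (518.1488647460938, -60.79185485839844) (62.17882537841797, 14.018343925476074) 23.087644577026367
[ 0.51910496 -0.06039795  0.1172317 ] -156.71487927596866
```

View pics/w1.png

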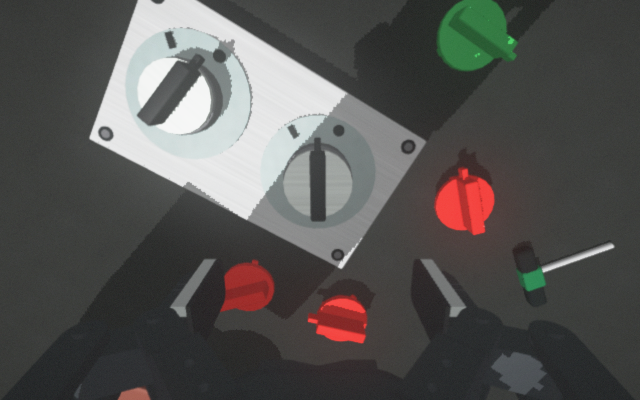

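The wrist view agrees: cap bar at (318,180) with its nose at (318,142) between the bar mark (294,132) and the stud (338,130). The bar centre is (0.5181,-0.0608) at 23°, and the rectangle is 62 x 14 mm as specified. Now the grasp.

```bash
python3 - <<'E'
from h import *
s=load('wrist'); c=np.array([.5181,-.0608])
for n,u,v,z in(('bar',293.5,131.5,.047),('stud',338.5,130.5,.047),('nose',318,139,.103)):
    w=atz(s,u,v,z)[:2]-c; print(n,np.hypot(*w),np.degrees(np.arctan2(w[1],w[0])))
gripper_to(.045,20)
movep([.5181,-.0608,.15],rpy(23))
print(move_l([.5181,-.0608,.094],feed=.08,max_force=8)); st('down')
gripper_to(0.0,20); o=st('gripped20')
gripper_to(0.0,50); st('gripped50')
E
```

```text
bar 0.050340152129766114 52.41862086191594
stud 0.0499250004661286 -4.162951658673733
nose 0.04223154086873553 21.509621618655633
False
down t4.16 [ 0.5184 -0.0609  0.0942] ang23.0 F [ 0.   0.2 -0. ] M [-0.07  0.02  0.01] op0.0449
gripped20 t4.53 [ 0.5186 -0.0609  0.0947] ang23.0 F [-0.4  0.4  3.4] M [ 0.03  0.05 -0.02] op0.0132
gripped50 t4.75 [ 0.5186 -0.0609  0.0947] ang23.0 F [-0.7  0.4  5.7] M [0.1  0.14 0.01] op0.0130
```

```bash
python3 - <<'E'
from h import *
for a in np.arange(27,52,5).tolist()+[52]:
    movep([.5181,-.0608,.094],rpy(a)); o=st('turn')
    if abs(o['torque'][2])>3: break
hit=move_l([.5181,-.0608,.0855],feed=.02,max_force=15); st('lower %s'%hit)
hold(.3); st()
E
```

```text
turn t5.00 [ 0.5188 -0.0609  0.0947] ang26.9 F [-0.3  0.   5. ] M [0.16 0.01 0.09] op0.0129
turn t5.25 [ 0.5188 -0.061   0.0947] ang31.9 F [0.8 0.6 4.4] M [ 0.1 -0.1  0.1] op0.0131
turn t5.50 [ 0.5187 -0.0609  0.0946] ang36.8 F [-0.  -0.3  5.4] M [ 0.06 -0.06  0.05] op0.0127
turn t5.75 [ 0.5179 -0.0607  0.0935] ang41.7 F [0.9 0.9 0. ] M [ 0.01 -0.34  0.08] op0.0130
turn t6.00 [ 0.5171 -0.0606  0.093 ] ang46.7 F [ 0.4  0.2 -1.8] M [0.02 0.04 0.  ] op0.0128
turn t6.25 [ 0.5177 -0.0607  0.0935] ang51.7 F [ 0.2  0.  -2.1] M [ 0.04 -0.03 -0.02] op0.0128
lower False t6.83 [ 0.5182 -0.0608  0.086 ] ang52.0 F [-2.5  0.8  6. ] M [0.22 0.57 0.02] op0.0127
 t7.12 [ 0.5181 -0.0608  0.086 ] ang52.0 F [-2.4  0.8  5.3] M [ 0.2   0.56 -0.01] op0.0129
```

```bash
python3 - <<'E'
from h import *
im,d=snap('side'); 
b=cv2.resize(im[100:275,235:435],None,fx=3.4,fy=3.4,interpolation=cv2.INTER_CUBIC); cv2.imwrite('pics/s2.png',b[:,:,::-1]); st()
E
```

```text
t7.17 [ 0.5182 -0.0608  0.0861] ang52.0 F [-2.9  0.5  5.4] M [ 0.16  0.55 -0.  ] op0.0130
```

View pics/s2.png

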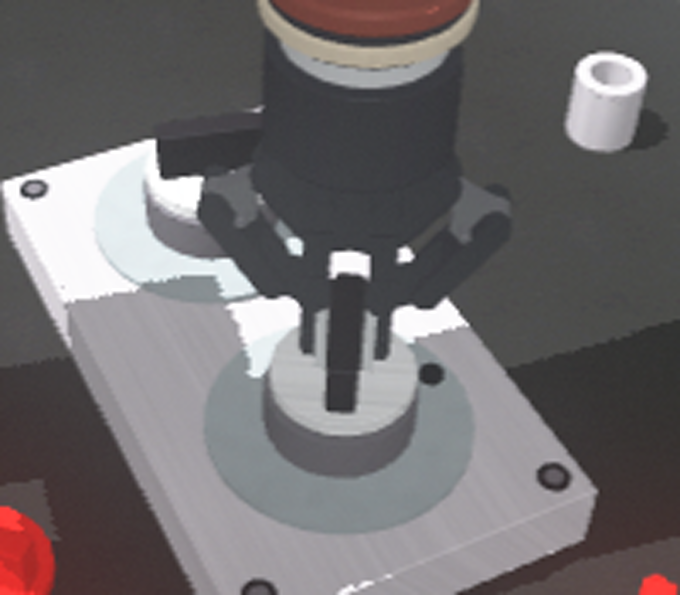

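The cap looks lowered, with the bar pointing at the hidden mark. I'll check the head height from depth and carry on with the forward turn only if it has dropped.

```bash
python3 - <<'E'
from h import *
s=load('side')
hs=[px(s,235+x/3.4,100+y/3.4)[2] for x,y in((300,400),(310,410),(385,405),(395,395),(380,415))]; print(np.round(hs,4))
if np.median(hs)>.0845: raise SystemExit('not dropped')
N=12
for k in range(1,N+1):
    a=52-55*k/N; z=.0855-.0035*k/N
    movep([.5181,-.0608,z],rpy(a)); o=st('turn')
    if abs(o['torque'][2])>3 or abs(o['ft_force'][2])>35: break
hit=move_l([.5181,-.0608,.0805],feed=.02,max_force=12); st('press %s'%hit)
E
```

```text
[0.0764 0.0792 0.0815 0.0792 0.0796]
turn t7.42 [ 0.5186 -0.0607  0.0858] ang47.5 F [-1.8  0.6  5.8] M [ 0.28  0.29 -0.11] op0.0129
turn t7.67 [ 0.5188 -0.0608  0.0855] ang43.0 F [0.5 1.9 6.2] M [ 0.27  0.1  -0.19] op0.0132
turn t7.92 [ 0.5188 -0.061   0.0853] ang38.4 F [-0.6  1.2  5.6] M [ 0.22  0.11 -0.11] op0.0126
turn t8.18 [ 0.5189 -0.0611  0.0851] ang33.9 F [0.5 0.7 5.4] M [ 0.14  0.15 -0.11] op0.0129
turn t8.43 [ 0.519  -0.0612  0.0848] ang29.3 F [-0.   0.   5.5] M [ 0.03  0.04 -0.13] op0.0132
turn t8.68 [ 0.519  -0.0613  0.0846] ang24.7 F [-0.2 -0.5  5.6] M [-0.02  0.05 -0.13] op0.0131
turn t8.93 [ 0.5191 -0.0613  0.0843] ang20.1 F [-0.2 -0.2  6.1] M [ 0.07  0.03 -0.13] op0.0127
turn t9.18 [ 0.5191 -0.0613  0.0841] ang15.5 F [-0.9  0.6  6. ] M [ 0.    0.07 -0.14] op0.0133
turn t9.43 [ 0.5192 -0.0613  0.0838] ang10.9 F [-0.7  0.2  6.4] M [ 0.04  0.1  -0.09] op0.0129
turn t9.68 [ 0.519  -0.0614  0.0835] ang6.4 F [-0.1 -0.   7. ] M [-0.01  0.17 -0.09] op0.0130
turn t9.93 [ 0.519  -0.0615  0.0834] ang1.8 F [-1.5 -0.5  7.4] M [-0.11  0.3  -0.12] op0.0133
turn t10.18 [ 0.519  -0.0617  0.0831] ang-2.8 F [-1.7 -1.6  6.9] M [-0.21  0.24 -0.12] op0.0123
press False t10.43 [ 0.5191 -0.0617  0.0829] ang-2.8 F [-6.6 -0.6 18.1] M [ 0.06  1.21 -0.1 ] op0.0131
```

```bash
python3 - <<'E'
from h import *
move_l([.5181,-.0608,.082],feed=.02)
gripper_to(.045); st('open')
move_l([.5181,-.0608,.25],feed=.12); st('up'); 
im,d=snap('wrist'); z=load('wrist')
cv2.imwrite('pics/w2.png',cv2.resize(im[70:270,200:440],None,fx=3,fy=3,interpolation=cv2.INTER_CUBIC)[:,:,::-1])
v,u=np.mgrid[0:400,0:640]
p=cv2.undistortPoints(np.stack([u,v],-1).reshape(-1,1,2).astype(float),np.array(z['K'],float),np.array(z['D'],float)).reshape(400,640,2)
P=(np.dstack([p,np.ones((400,640))])*d[...,None])@z['T'][:3,:3].T+z['T'][:3,3]
m=(d>0)&(np.hypot(P[...,0]-.518,P[...,1]+.061)<.06)&(P[...,2]>.1)&(P[...,2]<.125)
q=P[m]; print(m.sum(),cv2.minAreaRect((q[:,:2]*1000).astype(np.float32)),q.mean(0),np.percentile(q[:,2],[5,50,95]))
w,V=np.linalg.eigh(np.cov(q[:,:2].T)); print(np.degrees(np.arctan2(V[1,1],V[0,1])))
A=np.c_[q[:,:2],np.ones(len(q))]; print('slope',np.linalg.lstsq(A,q[:,2],rcond=None)[0])
E
```

```text
open t11.08 [ 0.5177 -0.0607  0.0815] ang-3.0 F [0.2 0.5 0.7] M [-0.02  0.02 -0.05] op0.0451
up t12.63 [ 0.5176 -0.0607  0.249 ] ang-3.0 F [-0.2  0.4 -0.3] M [-0.04  0.   -0.02] op0.0449
975 ((518.4218139648438, -61.6279182434082), (13.511872291564941, 61.191287994384766), 87.64361572265625) [ 0.51940531 -0.06184802  0.10582185] [0.10446191 0.10589959 0.10704221]
177.27150320577036
slope [-0.00176493  0.01906261  0.10791754]
```

View pics/w2.png

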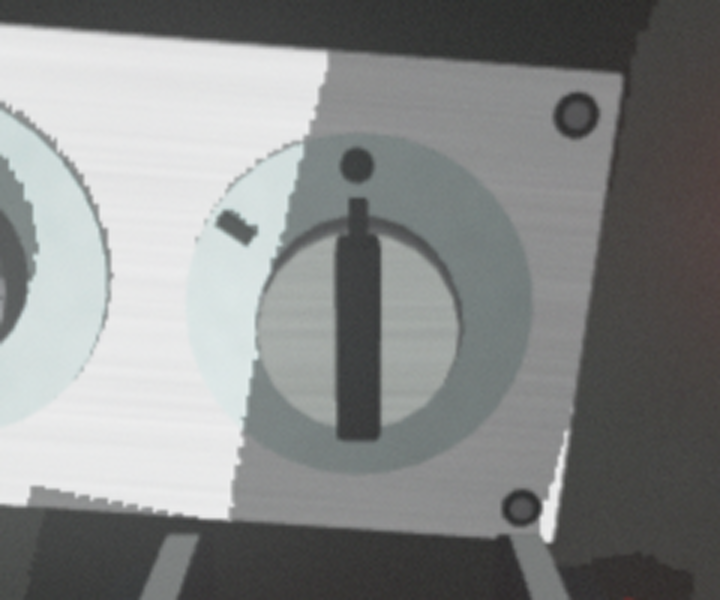

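The nose (358,200) points straight at the stud (357,165). The bar top is at 105.8 mm, which puts the grip point at about 97.8 mm, so the cap is home and level. I'm handing in.

```bash
python3 -c "
from plant import job_done; print(job_done())"
```

```text
the job is handed in; nothing more can be done
None
```

The job is done and handed in. The arm was at about 12.6 s of the 34 s after the last picture.

- **Which cap:** The proud cap was the right-hand aluminium one in the top view. Its bar top stood at 117 mm, against 105.5 mm for its twin.
- **What I did:** I gripped the bar and turned it anticlockwise from 23° to 52°, at the bar mark. I lowered it by hand about 8.5 mm, turned it clockwise to -3° at the stud while it sank, and pressed lightly. Then I let go and moved clear.
- **The drop:** The wrist height and the side camera agreed that it dropped. The head measured about 79 mm, where about 81 was expected, which is within camera error. I could not see the nose against the bar mark then, because the gripper hid it, so that alignment rests on the earlier measurements.
- **Final checks:** The grip point is at about 97.8 mm and the cap tilts about 1°. The nose is at -2.7°, and the stud measured between -2° and -5°. The gripper is free, 150 mm above the cap. No check failed.

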